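Clip the probe on the milk pan, refit the cooktop knob and hold it in

ROBOT

A 6-joint arm with a two-finger parallel gripper is mounted at the origin on a cart in front of the work surface, level with it; the furniture and walls round the work are solid. World frame = base frame: x ahead of the robot, y to its left, z up, the work surface at z = 0. Lengths are in m, angles in rad, forces in N, time in s.
With the tool pointing down it reaches from about 0.35 to 0.775 m from the base axis. Payload 7.3 kg.
Tool frame: the origin (TCP) lies at the centre of the arm's flange, where the gripper is bolted on; the fingertips stand 178 mm ahead of it and the grasp point (between the pads) lies 159 mm ahead of it; z points along the fingers, y is the line along which they close (so a half turn about z gives the same grasp; the last joint's range is limited). The gripper opens to 92 mm and grips with 3 to 60 N. Pads are 19 mm wide; open, the fingers measure 130 mm over their backs; the gripper's body (75 mm by 190 mm) begins 47 mm behind the grasp point.
Start: joints at [1.063, 0.342, 1.524, -0, 1.275, -0.146], TCP at [0.186, 0.491, 0.405] pointing down, gripper open.
Joint ranges: [-2.53, 2.53], [-0.77, 2.02], [0.04, 2.7], [-1, 4.14], [0.28, 2.66], [-3.11, 3.11]. Speed limits (rad/s): [2.57, 2.57, 3.14, 3.14, 3.14, 3.14].

INTERFACE

Orientations are given as [roll, pitch, yaw] about the fixed x, y, z axes, in that order (R = Rz(yaw) Ry(pitch) Rx(roll)).
In Python, from cell import telemetry, vision, ticket gives the robot as it stands.
- The arm moves only by the shell command python3 -m crank 'ROWS' [FORCE]. ROWS is JSON, a list of rows, each a list of 5 numbers: the gripper command: -1 is shut, 1 is fully open, values between are in proportion, then the shift along the tool's x, y, z in mm, then the turn about the tool's z in rad. In form: [[fingers, dx, dy, dz, roll], ...]. A call has 1 to 12 rows; each row is the pose to reach, as a shift and turn from the pose commanded when the call began, along the tool's axes at that moment; what a row does not reach only later rows make up. A row lasts 1/12 s, in which the tool goes at most 41.7 mm and 7.16 degrees, less where a joint would pass 70% of its speed; a pose out of reach is approached as far as the arm can. A call with a gripper value outside its range is refused whole. The fingers move at their own pace and stop on an object; FORCE is the grip in N (left out, the last holds). Time passes only in rows, so rows that repeat a pose let the fingers close. It gives the time, the measured TCP pose, the force, the opening and the grip force at its end, in the units of the state.
- telemetry.observe(): the state, without advancing time (a new reading comes with each control period).
- vision.read_camera(name): name is "scene" or "side" or "wrist"; returns (picture, depth): 480x640x3 uint8, red, green, blue; 480x640 float32, m along the optical axis (not along the pixel's ray), 0 where there is no reading.
- vision.get_calibration(name): a dict with "camera_matrix" (3x3 intrinsics, pixels), "rvec" (rotation vector, rad) and "tvec" (3), from world to camera coordinates, as OpenCV has them. Camera axes: x right, y down, z forward; pixel columns grow to the right and rows downward; lengths in m; the calibration is good to about 2 mm. A picture is of the moment at which its call begins: read the wrist's pose just before it. get_calibration takes no time and is no camera call; for the wrist camera it gives the pose at the moment of the call.
- ticket.hand_in(): hands the job in; it is judged then, once.
The state is a dict: "time": time; "qpos": joint angles; "qvel": joint speeds; "joint_efforts": joint torques, N m; "tool_pos": TCP position; "tool_rot": TCP orientation; "contact_force": force on the tool from outside, world axes, zero at the start; "torque": the same for the moment, N m; "opening": finger opening in m; "grip_force": force on a finger pad.
Only numpy, scipy, OpenCV 4.12 (cv2) and the standard library are available. Lean on these libraries where they do the work, as an engineer would, in place of code of your own. Each camera call takes 0.05 s, during which the arm holds its last target. There are 200 camera calls.

TASK

Get the milk pan going on the compact induction cooktop: first squeeze the temperature probe off its parking lug and clip it over the pan's rim with the needle hanging inside, leaving the pan standing on its ring. Then push the loose control knob fully home on its D-shaped shaft (it fits one way round only), press it in against its spring and finish while still holding it pressed in: do not let go. Leave the mug, honey jar and lemon where they are.

Things in the scene. Friction and masses are not known exactly. Their poses are not given: they have to be found in the camera images.
- cooktop: Compact induction cooktop, fixed, 180 wide (y) x 270 deep (x) x 45 mm high: black glass, bare aluminium control strip along the front. Origin at the centre of its underside; x to its back, y to its left, z up. On the strip, in mm in this frame: shaft at (-100, -35); parking lug for the probe, a steel tongue 3 thick (y), 24 long (x), rising 19 above the top, at (-100, 86).
- ring_centre (a point): Centre of the cooktop's printed ring, on the glass, at (55, 0, 45) mm in the cooktop's frame.
- shaft_end (a point): Centre of the end face of the upright steel D-shaft; its axes turn with the shaft: z up, the flat faces +x. Shaft 12 mm diameter, flat 3 mm from the axis, end edge bevelled 1.5 mm. It stands 20 mm above the cooktop's top (end 65 mm above the worktop). Turns freely with slight friction (0.02 N m).
- shaft (a joint): Turn of the D-shaft in rad, anticlockwise from above; at 0 its flat faces the back of the cooktop (cooktop +x), at 1.57 its left. It starts between 0.65 and 1.45.
- push (a joint): How far the shaft is pushed down, m: 0 = up, 0.004 = fully in (hard stop). Spring: it begins to yield at 4 N, 8 N fully in.
- knob: Loose black control knob, 45 g, upright on the worktop right of the cooktop. Origin: centre of its underside, z up. Skirt 44 mm diameter, 20 high; on it a finger bar 12 thick (y) x 38 long (x), 20 to 36 mm high, white pointer line at its +x end. D-bore from below 14 mm deep, 14 diameter, its flat at +x, 3.8 mm from the axis: goes on with 1 mm play within about 9 deg.
- knob_seat (a point): Centre of the end wall of the knob's bore, 14 mm above the knob's underside; meets shaft_end when the knob is fully home (knob's underside then 6 mm above the cooktop's top, 2 mm when fully pressed).
- probe: Wireless pan probe, 50 g, on a steel clip like a clothes peg, parked upright on the lug. Origin midway between the jaw tips, on the cooktop's top when parked; z up; x is the way the jaws part. Jaws 25 mm long, 18 wide. Finger tabs 46 to 60 mm above the origin, 18 wide (y): squeeze them along x. Transmitter block (to x = -19, z 5 to 26) and needle are on the -x side: +x must point out of the pan.
- inner_jaw (a point): Tip of the clip's -x jaw: on its back (transmitter side), 4.5 mm from the clip's middle plane, 3 mm above the tip. Inside the pan when clipped on.
- outer_jaw (a point): The same point of the clip's +x jaw: outside the pan when clipped on.
- needle_tip (a point): Lower end of the probe's needle (4.4 mm thick), at (-13, 0, -30) mm in the probe's frame.
- probe_jaw (a joint): Opening of the clip, rad, about a pivot 26 mm above the origin: 0 parked on the 3 mm lug (tabs 37 mm over their backs), 0.5 squeezed to the stop (tabs 20 mm, jaw tips 16 mm apart). Squeezing takes 8 N, 15 to 20 N holds it. The pivot's barrel lets at most 21 mm of rim in. Shut, the jaws press with 5 to 6 N.
- pan: Enamelled milk pan, 0.5 kg, loose on the ring. Origin on its underside between bowl and handle: bowl centre at (0, 70) mm, handle along -y (from 70 to 200 mm off the bowl's centre, 20 wide, 56 to 81 mm high), pointing roughly to the cooktop's left.
- pan_mouth (a point): Centre of the pan's mouth at rim height (77 mm above its underside, 122 above the worktop). Rim: outer radius 72, inner 68, middle of the wall 70 mm, wall 4 to 5 thick; it slopes in to outer radius 62 at the bottom. Inside 74 mm deep.
- pan_foot (a point): Centre of the underside of the pan's bowl.
- mug: White mug, 87 x 121 (with handle) x 96 high, behind and to the right of the cooktop; leave alone. Origin under its centre.
- honey_jar: Glass jar with white lid, 64 x 97 high, behind the cooktop; leave alone. Origin under its centre.
- lemon: Yellow lemon, 71 x 53 x 51, behind the cooktop; leave alone. Origin under its centre.
There are look-alikes about, which are no part of the job. Several things have the shape of the knob; the one meant has the colours described above.

How it is judged:
On the way:
1. the probe is clipped over the pan's rim, needle inside, and let go, while the shaft is not yet pushed in (contact force between probe and pan above 0.8 N and horizontal distance between inner_jaw and pan_mouth below 0.07 m and horizontal distance between outer_jaw and pan_mouth above 0.066 m and z of probe in the frame of pan_mouth between -0.035 and -0.006 m and horizontal distance between needle_tip and pan_mouth below 0.064 m and angle between probe's own z axis and vertical below 0.6 rad and contact force between the fingers and probe below 0.2 N and value of joint push below 0.0015 m), for 0.2 s.
At the end, for the whole second after the job is handed in: Probe let go on the pan's rim, a jaw each side, tips 6 to 35 mm below it, needle inside, lean under 34 deg; pan on its ring (within 35 mm). Knob home (2 mm; axes 2.5 mm, flats 12 deg) and kept pressed in over 2.5 mm by the fingers (contact force between probe and pan above 0.8 N and horizontal distance between inner_jaw and pan_mouth below 0.07 m and horizontal distance between outer_jaw and pan_mouth above 0.066 m and z of probe in the frame of pan_mouth between -0.035 and -0.006 m and horizontal distance between needle_tip and pan_mouth below 0.064 m and angle between probe's own z axis and vertical below 0.6 rad and contact force between the fingers and probe below 0.2 N and horizontal distance between pan_foot and ring_centre below 0.035 m and angle between pan's own z axis and vertical below 0.06 rad and distance of pan_foot from where it was at the start of the episode below 0.02 m and horizontal distance between knob_seat and shaft_end below 0.0025 m and z of knob_seat in the frame of shaft_end below 0.002 m and angle between the x axis of knob and the x axis of shaft_end, either way round below 0.22 rad and angle between knob's own z axis and vertical below 0.12 rad and value of joint push above 0.0025 m and contact force between the fingers and knob above 1 N); the arm keeps its last pose, push and grip.
It fails at once if the mug, the honey jar or the lemon is moved by more than 30 mm or knocked over (distance of any of mug, honey_jar, lemon from where it was at the start of the episode above 0.03 m or angle between any of mug, honey_jar's own z axis and vertical above 0.5 rad).
It fails at once if the pan is tipped or lifted off the cooktop (angle between pan's own z axis and vertical above 0.25 rad or height (world z) of pan_foot above 0.07 m).
It also fails if it takes over 51 s, if anything falls off the work surface, if the arm or the gripper's body presses on something with over 40 N, if the wrist force passes 120 N, or if a joint passes its speed limit or range.

## Working session

There is one attempt and no reset: what is moved stays moved. The work goes in short steps, Python scripts to look and compute and a shell command to move; the robot and the scene stay as the last step left them, time stands still between calls to the robot, and variables do not carry over. Pictures are saved under pics/ and viewed, at most 10 in all, crops included, and the job is handed in when it is done.

```bash
ls; mkdir -p pics
cat > h.py <<'E'
import numpy as np,cv2
from cell import telemetry,vision,ticket
def cam(n):
    c=vision.get_calibration(n);K=np.array(c["camera_matrix"]);R=cv2.Rodrigues(np.array(c["rvec"],float))[0];t=np.array(c["tvec"],float).ravel()
    return K,R,t
def ray(C,uv):
    K,R,t=C;d=R.T@np.linalg.inv(K)@np.array([uv[0],uv[1],1.]);return -R.T@t,d
def onz(C,uv,z):
    o,d=ray(C,uv);return o+d*(z-o[2])/d[2]
def cloud(C,D):
    K,R,t=C;v,u=np.mgrid[:480,:640];p=np.stack([(u-K[0,2])/K[0,0]*D,(v-K[1,2])/K[1,1]*D,D],-1)
    return (p-t)@R
def proj(C,P):
    K,R,t=C;q=K@(R@np.array(P)+t);return q[:2]/q[2]
def shot(n,name):
    C=cam(n);p,d=vision.read_camera(n);cv2.imwrite(f"pics/{name}.png",p[...,::-1]);np.savez(f"pics/{name}.npz",p=p,d=d,K=C[0],R=C[1],t=C[2]);return C,p,d
def load(name):
    f=np.load(f"pics/{name}.npz");return (f['K'],f['R'],f['t']),f['p'],f['d']
E
python3 - <<'E'
from h import *
for n in("scene","side","wrist"):
    C,p,d=shot(n,n+"0");print(n,-C[1].T@C[2],C[1][2])
s=telemetry.observe();print({k:np.round(v,3) for k,v in s.items()})
a=[cv2.imread(f"pics/{n}0.png") for n in("scene","side")]
E
```

```text
pics
scene [0.21086565 0.32092228 0.88437685] [ 0.29023178 -0.52987586 -0.79686704]
side [1.06798505 0.51787586 0.60665711] [-0.5241649  -0.69658399 -0.4899203 ]
wrist [0.11776113 0.51712253 0.38403616] [ 0.24988863 -0.09661435 -0.96344244]
{'time': np.float64(0.15), 'qpos': array([ 1.063,  0.343,  1.525, -0.   ,  1.275, -0.146]), 'qvel': array([ 0.002, -0.002, -0.002,  0.001, -0.001, -0.002]), 'joint_efforts': array([ 2.0000e-03, -4.3147e+01, -2.4435e+01,  7.2000e-02,  5.4000e-02,
       -0.0000e+00]), 'tool_pos': array([0.186, 0.491, 0.404]), 'tool_rot': array([-3.14, -0.  ,  2.78]), 'contact_force': array([ 1.278, -1.056, -0.478]), 'torque': array([ 0.   , -0.018,  0.015]), 'grip_force': np.float64(0.0), 'opening': np.float64(0.092)}
```

View pics/scene0.png

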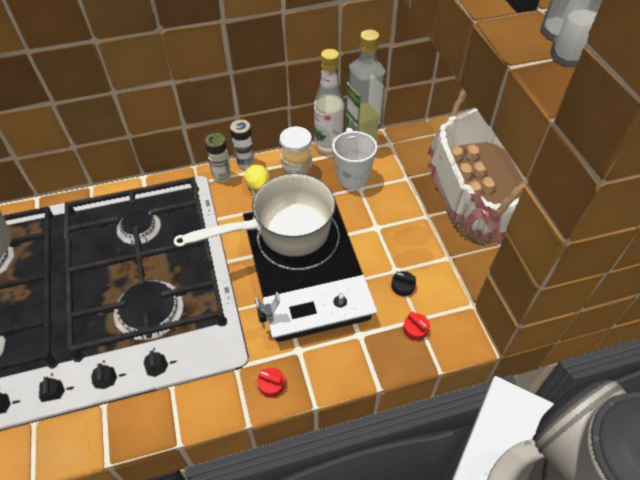

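View pics/side0.png

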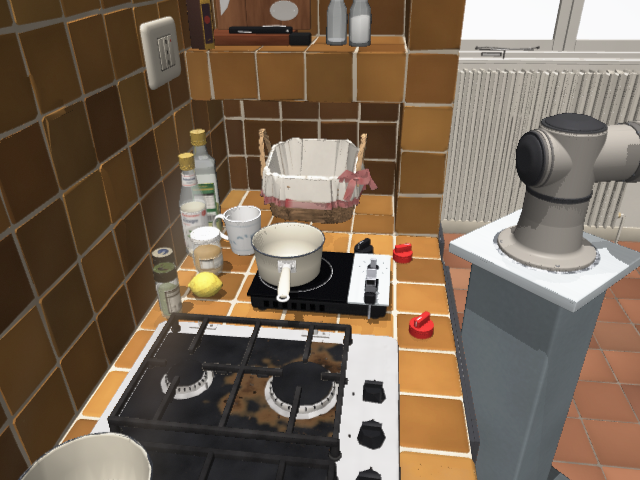

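Possible knobs in the scene view: black at (403,282), red at (417,326), red at (271,381), and the hob's own knobs at (155,362), (103,375) and (50,388). The shaft is at (341,300), the probe at about (267,307) and the pan at (295,210). By the description I choose the black knob at (403,282), and I'll check it in a close crop.

Run:
```python
from h import *
C,p,d=load("scene0");P=cloud(C,d)
c=cv2.resize(p[255:345,240:440],None,fx=4,fy=4,interpolation=cv2.INTER_CUBIC);cv2.imwrite("pics/crop1.png",c[...,::-1])
hsv=cv2.cvtColor(p,cv2.COLOR_RGB2HSV)
# cooktop: points at z .045 in region
z=P[...,2]
def reg(u0,u1,v0,v1):
    m=np.zeros(z.shape,bool);m[v0:v1,u0:u1]=1;return m
m=reg(235,385,190,345)&(abs(z-.045)<.006)&(d>0)
m=cv2.morphologyEx(m.astype(np.uint8),cv2.MORPH_OPEN,np.ones((3,3)))>0
Q=P[m];print("ct z med",np.median(Q[:,2]),len(Q));r=cv2.minAreaRect((Q[:,:2]*1000).astype(np.float32));print("rect",r)
# worktop z
m=reg(360,400,330,360)&(d>0);print("wt",np.median(P[m][:,2]))
# strip bright
m=reg(255,385,270,345)&(abs(z-.045)<.006)&(hsv[...,1]<60)&(hsv[...,2]>140)
r=cv2.minAreaRect((P[m][:,:2]*1000).astype(np.float32));print("strip",r)
# pan rim
m=reg(240,345,165,260)&(z>.116)&(z<.128);Q=P[m]
A=np.c_[2*Q[:,:2],np.ones(len(Q))];x=np.linalg.lstsq(A,(Q[:,:2]**2).sum(1),rcond=None)[0];print("rim",x[:2],np.sqrt(x[2]+x[0]**2+x[1]**2),len(Q),np.median(Q[:,2]))
# black knob
m=reg(385,420,265,300)&(z>.012)&(z<.05);Q=P[m];print("knob",Q.min(0),Q.max(0))
m=reg(385,420,265,300)&(z>.03)&(z<.05);print("bar",cv2.minAreaRect((P[m][:,:2]*1000).astype(np.float32)),np.median(P[m],0))
m=reg(385,420,265,300)&(hsv[...,2]>150)&(hsv[...,1]<80);print("white",np.argwhere(m)[:,::-1].tolist()[:20])
m=reg(250,290,285,335)&(z>.06);Q=P[m];print("probe",Q.min(0),Q.max(0),len(Q))
m=reg(325,355,285,312)&(z>.055);Q=P[m];print("shaft",Q.min(0),Q.max(0),np.median(Q,0),len(Q))
```

```text
ct z med 0.04515426854622623 10124
rect ((519.9025268554688, -181.53530883789062), (180.58749389648438, 271.8318176269531), 44.14884567260742)
wt -0.0004316306792805193
strip ((452.7276916503906, -112.40364074707031), (180.5299530029297, 79.09957885742188), 44.108211517333984)
rim [ 0.5693145  -0.22766957] 0.07029223171615662 682 0.12083916885210788
knob [ 0.33062483 -0.26426614  0.01215426] [ 0.37412288 -0.21966828  0.03892376]
bar ((352.5821838378906, -241.77853393554688), (37.959354400634766, 13.804757118225098), 14.035810470581055) [ 0.35276477 -0.24058839  0.03502183]
white [[392, 265], [393, 265], [394, 265], [413, 265], [414, 265], [415, 265], [416, 265], [417, 265], [418, 265], [419, 265], [392, 266], [393, 266], [394, 266], [395, 266], [409, 266], [410, 266], [411, 266], [412, 266], [413, 266], [414, 266]]
probe [ 0.21086565 -0.06868098  0.06006939] [0.53056766 0.32092228 0.88437685] 372
shaft [ 0.21086565 -0.13993696  0.05536043] [0.43066768 0.32092228 0.88437685] [ 0.42420258 -0.13333504  0.06404052] 49
```

View pics/crop1.png

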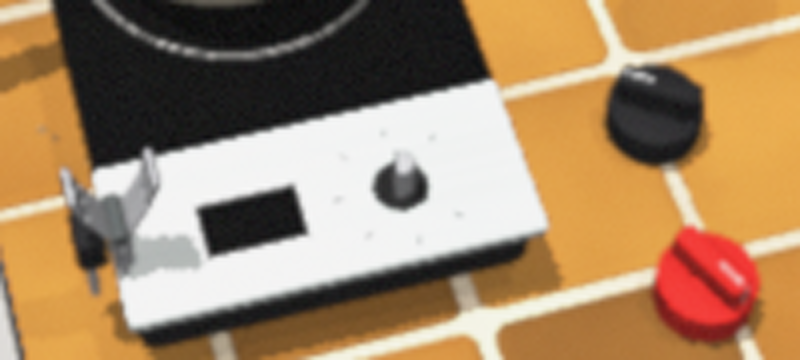

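The crop confirms it: a black knob with its white pointer line at the upper-left end of the bar (crop (640,75), scene (400,274)), so its yaw is about +14°. The probe sits on the lug with its transmitter on the left, so its +x points to the cooktop's right. The shaft stands free at crop (402,180).

```bash
cat >> h.py <<'E'
def go(x,y,z,yaw):
    s=telemetry.observe();p=s["tool_pos"];r=s["tool_rot"]
    R=cv2.Rodrigues(np.array([0,0,r[2]]))[0]@cv2.Rodrigues(np.array([0,r[1],0.]))[0]@cv2.Rodrigues(np.array([r[0],0,0.]))[0]
    print("t",round(float(s["time"]),2),"at",np.round(p,4),np.round(r,3),"-> d(mm)",np.round(R.T@(np.array([x,y,z])-p)*1000,1),"roll",round(float((r[2]-yaw+np.pi)%(2*np.pi)-np.pi),3))
E
python3 -c "
from h import *
go(.512,-.05,.36,2.341)"
```

```text
t 0.15 at [0.1858 0.4909 0.4042] [-3.14 -0.    2.78] -> d(mm) [-496.6 -390.4   44.6] roll 0.439
```

```bash
python3 -m crank '[[1,-250,-195,20,0.22],[1,-250,-195,20,0.22],[1,-250,-195,20,0.22],[1,-250,-195,20,0.22],[1,-250,-195,20,0.22],[1,-250,-195,20,0.22],[1,-250,-195,20,0.22],[1,-250,-195,20,0.22],[1,-497,-390,45,0.44],[1,-497,-390,45,0.44],[1,-497,-390,45,0.44],[1,-497,-390,45,0.44]]'; python3 -c "
from h import *
go(.512,-.05,.36,2.341)"
```

```text
time: 1.15
tool_pos: [0.4366, 0.0758, 0.3714]
tool_rot: [3.141, -0.0, 2.339]
contact_force: [0.6, 0.4, -1.0]
opening: 0.092
grip_force: 0.0
t 1.15 at [0.4366 0.0758 0.3714] [ 3.141 -0.     2.339] -> d(mm) [-142.8  -33.2   11.4] roll -0.002
```

```bash
python3 -m crank '[[1,-143,-33,11,0],[1,-143,-33,11,0],[1,-143,-33,11,0],[1,-143,-33,11,0],[1,-143,-33,11,0],[1,-143,-33,11,0]]'
python3 - <<'E'
from h import *
C,p,d=shot("wrist","w1")
go(.512,-.05,.257,2.341)
for n,P in dict(lug=(.512,-.05,.064),tabs=(.512,-.05,.105),shaft=(.4252,-.1342,.065),rimpt=(.519,-.2765,.122)).items():print(n,proj(C,P))
E
```

```text
time: 1.65
tool_pos: [0.512, -0.049, 0.3597]
tool_rot: [-3.141, -0.002, 2.337]
contact_force: [-1.0, 0.1, 0.4]
opening: 0.0918
grip_force: 0.0
t 1.7 at [ 0.5115 -0.048   0.36  ] [-3.141e+00 -2.000e-03  2.339e+00] -> d(mm) [ -2.  -1. 103.] roll -0.002
lug [320.78855407 229.94347694]
tabs [320.62635825 245.83047421]
shaft [164.15534119 230.75959035]
rimpt [116.36262264 468.01343882]
```

View pics/w1.png

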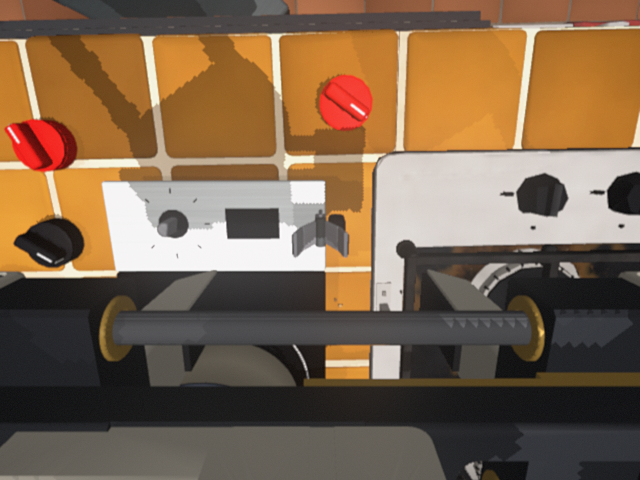

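The probe is at (320,235) with its tabs at (298,240) and (342,240), as predicted. The shaft shows at (173,224) and the black knob at (50,243). Now measuring the tabs and descending.

```bash
python3 - <<'E'
from h import *
C,p,d=load("w1");P=cloud(C,d);z=P[...,2]
m=np.zeros(z.shape,bool);m[195:262,280:362]=1;m&=(z>.088)&(z<.12);Q=P[m]
print(len(Q),cv2.minAreaRect((Q[:,:2]*1000).astype(np.float32)),Q.min(0),Q.max(0))
E
python3 -m crank '[[1,-2,-1,30,0],[1,-2,-1,60,0],[1,-2,-1,90,0],[1,-2,-1,97,0],[1,-2,-1,97,0]]'; python3 -c "
from h import *
go(.512,-.05,.263,2.341)"
```

```text
696 ((511.09930419921875, -49.772918701171875), (37.83591842651367, 17.77610206604004), 44.41481399536133) [ 0.49263842 -0.06839428  0.08802028] [ 0.53021989 -0.03150156  0.10648866]
time: 2.12
tool_pos: [0.5115, -0.0488, 0.2621]
tool_rot: [-3.139, -0.004, 2.341]
contact_force: [0.1, -0.1, -0.1]
opening: 0.0919
grip_force: 0.0
t 2.12 at [ 0.5115 -0.0488  0.2621] [-3.139 -0.004  2.341] -> d(mm) [-1.2 -0.5 -0.9] roll 0.0
```

Within a millimetre of the target. Squeeze.

```bash
python3 -m crank '[[-1,0,0,0,0],[-1,0,0,0,0],[-1,0,0,0,0],[-1,0,0,0,0],[-1,0,0,0,0],[-1,0,0,0,0],[-1,0,0,0,0],[-1,0,0,0,0]]' 18
```

```text
time: 2.78
tool_pos: [0.5125, -0.0502, 0.2636]
tool_rot: [3.141, 0.0, 2.34]
contact_force: [-0.1, 0.0, 0.8]
opening: 0.0431
grip_force: 0.0
```

```bash
python3 -m crank '[[-1,0,0,0,0],[-1,0,0,0,0],[-1,0,0,0,0],[-1,0,0,0,0],[-1,0,0,0,0],[-1,0,0,0,0],[-1,0,0,0,0]]' 18
```

```text
time: 3.37
tool_pos: [0.5129, -0.0502, 0.264]
tool_rot: [3.141, 0.001, 2.34]
contact_force: [-0.3, 0.3, 5.7]
opening: 0.0198
grip_force: 18.0
```

```bash
python3 -m crank '[[-1,0,0,-15,0],[-1,0,0,-45,0],[-1,0,0,-85,0],[-1,0,0,-125,0],[-1,0,0,-140,0],[-1,0,0,-140,0],[-1,0,0,-140,0]]'
python3 - <<'E'
from h import *
C,p,d=shot("wrist","w2");P=cloud(C,d)
c=p[60:420,60:600]
cv2.imwrite("pics/w2c.png",c[...,::-1])
go(.5195,-.2765,.40,2.341)
E
```

```text
time: 3.95
tool_pos: [0.5123, -0.0501, 0.4035]
tool_rot: [3.141, 0.0, 2.34]
contact_force: [0.1, 0.1, -0.3]
opening: 0.0197
grip_force: 18.0
t 4.0 at [ 0.5121 -0.05    0.4023] [-3.14e+00 -2.00e-03  2.34e+00] -> d(mm) [-167.9 -152.2    2.1] roll -0.001
```

View pics/w2c.png

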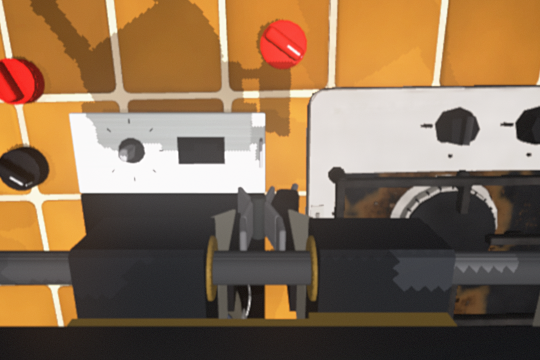

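The probe is held clear of the lug, with its transmitter at crop (290,200) on the left side of the cooktop as wanted. Now carrying it over the rim's right side, where +x already points outwards.

```bash
python3 -m crank '[[-1,-28,-25,2,0],[-1,-56,-50,2,0],[-1,-84,-76,2,0],[-1,-112,-101,2,0],[-1,-140,-126,2,0],[-1,-160,-145,2,0],[-1,-168,-152,2,0],[-1,-168,-152,2,0],[-1,-168,-152,2,0],[-1,-168,-152,2,0]]'
python3 - <<'E'
from h import *
go(.519,-.2764,.325,2.341)
C,p,d=shot("scene","s2");K=cam("side");C2,p2,d2=shot("side","s3")
a=proj(C,(.519,-.2764,.16)).astype(int);b=proj(C2,(.519,-.2764,.16)).astype(int);print(a,b)
f=lambda p,a:cv2.resize(p[max(a[1]-65,0):a[1]+65,max(a[0]-65,0):a[0]+65],(390,390),interpolation=cv2.INTER_CUBIC)
cv2.imwrite("pics/ab.png",np.hstack([f(p,a),f(p2,b)])[...,::-1])
P=cloud(C,d);z=P[...,2];m=np.zeros(z.shape,bool);m[165:260,240:345]=1
m&=(z>.117)&(z<.126);Q=P[m];Q=Q[abs(np.hypot(Q[:,0]-.5693,Q[:,1]+.2277)-.07)<.006]
A=np.c_[2*Q[:,:2],np.ones(len(Q))];x=np.linalg.lstsq(A,(Q[:,:2]**2).sum(1),rcond=None)[0];print("rim",x[:2],np.sqrt(x[2]+x[0]**2+x[1]**2),len(Q))
E
```

```text
time: 4.83
tool_pos: [0.5202, -0.2751, 0.4006]
tool_rot: [3.141, -0.002, 2.341]
contact_force: [-0.7, -0.5, -0.4]
opening: 0.0191
grip_force: 18.0
t 4.83 at [ 0.5202 -0.2751  0.4006] [ 3.141e+00 -2.000e-03  2.341e+00] -> d(mm) [-0.3 -1.8 75.6] roll -0.0
[331 180] [292 205]
rim [ 0.56940208 -0.22783215] 0.07023173011138856 633
```

View pics/ab.png

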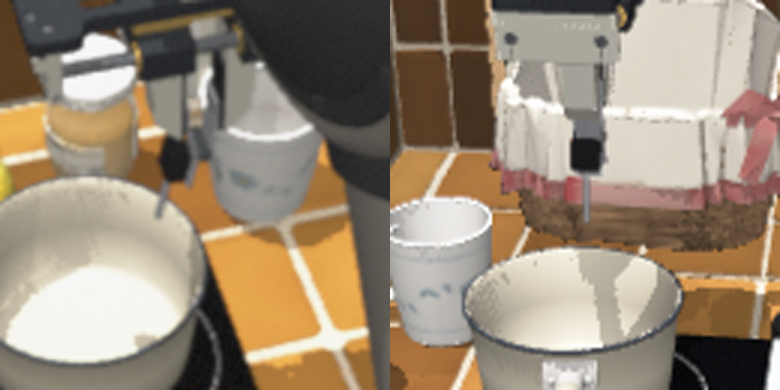

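Left half of the picture: the needle hangs over the near inside of the rim at (165,205). Right half: it is at (588,210) above the mouth, with the jaws straddling the right wall. Descending to 16 mm of rim.

```bash
python3 -m crank '[[-1,0,-1.5,20,0],[-1,0,-1.5,40,0],[-1,0,-1.5,55,0],[-1,0,-1.5,65,0],[-1,0,-1.5,72,0],[-1,0,-1.5,75,0],[-1,0,-1.5,75,0],[-1,0,-1.5,75,0]]'
python3 - <<'E'
from h import *
C2,p2,d2=shot("side","s4");C,p,d=shot("scene","s5")
f=lambda p,a:cv2.resize(p[max(a[1]-65,0):a[1]+65,max(a[0]-65,0):a[0]+65],(390,390),interpolation=cv2.INTER_CUBIC)
cv2.imwrite("pics/ab2.png",np.hstack([f(p,(331,195)),f(p2,(292,225))])[...,::-1])
E
```

```text
time: 5.6
tool_pos: [0.5193, -0.2774, 0.3272]
tool_rot: [3.141, 0.001, 2.34]
contact_force: [0.8, 0.4, -1.1]
opening: 0.0191
grip_force: 18.0
```

View pics/ab2.png

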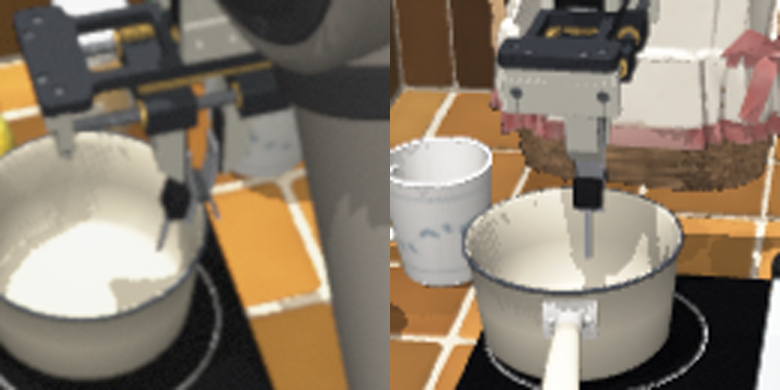

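The inner jaw and needle are inside and the outer jaw is outside the rim (left half, (180,200) and (210,195)). Release.

```bash
python3 -m crank '[[0,0,0,0,0],[0,0,0,0,0],[0.3,0,0,0,0],[0.3,0,0,0,0],[0.3,0,0,0,0],[0.3,0,0,0,0],[0.3,0,0,0,0],[0.3,0,0,0,0],[0.3,0,0,0,0],[0.3,0,0,0,0]]'; python3 -m crank '[[0.5,0,0,-20,0],[0.5,0,0,-60,0],[0.5,0,0,-75,0],[0.5,0,0,-75,0]]'
python3 - <<'E'
from h import *
C2,p2,d2=shot("side","s6");C,p,d=shot("scene","s7")
f=lambda p,a:cv2.resize(p[max(a[1]-65,0):a[1]+65,max(a[0]-65,0):a[0]+65],(390,390),interpolation=cv2.INTER_CUBIC)
cv2.imwrite("pics/ab3.png",np.hstack([f(p,(331,195)),f(p2,(292,225))])[...,::-1])
P=cloud(C,d);z=P[...,2];m=np.zeros(z.shape,bool);m[165:260,240:345]=1
m&=(z>.117)&(z<.126);Q=P[m];Q=Q[abs(np.hypot(Q[:,0]-.5693,Q[:,1]+.2277)-.07)<.008]
A=np.c_[2*Q[:,:2],np.ones(len(Q))];x=np.linalg.lstsq(A,(Q[:,:2]**2).sum(1),rcond=None)[0];print("rim",x[:2],np.sqrt(x[2]+x[0]**2+x[1]**2),len(Q))
go(.4252,-.1342,.40,.245)
E
```

```text
time: 6.53
tool_pos: [0.519, -0.2776, 0.3265]
tool_rot: [3.142, -0.0, 2.34]
contact_force: [-0.5, -0.6, -0.4]
opening: 0.0592
grip_force: 0.0
time: 6.87
tool_pos: [0.5195, -0.2779, 0.4062]
tool_rot: [3.14, 0.008, 2.34]
contact_force: [0.2, 1.2, 1.1]
opening: 0.0688
grip_force: 0.0
rim [ 0.56931261 -0.22786882] 0.07035485668601771 623
t 6.97 at [ 0.519  -0.2775  0.4017] [3.141e+00 1.000e-03 2.340e+00] -> d(mm) [168.2  32.3   1.6] roll 2.095
```

View pics/ab3.png

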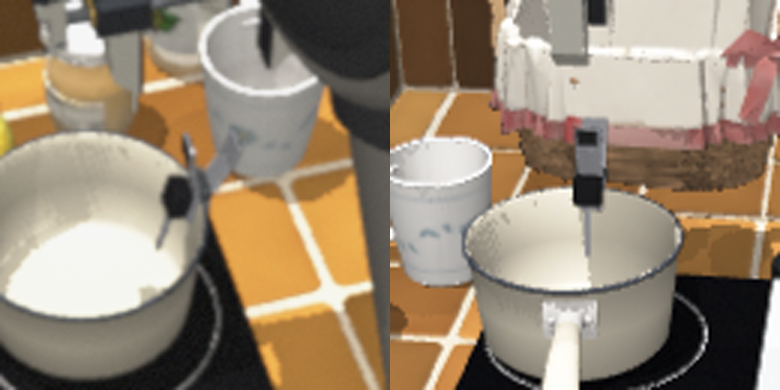

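The probe is clipped on the rim with its needle inside (left half: block at (178,195), needle tip at (160,245)), and the pan hasn't moved. Next I look closely at the shaft, turning the tool on the way.

```bash
python3 -m crank '[[1,35,6,1,0.12],[1,70,12,1,0.24],[1,105,18,1,0.36],[1,140,26,1,0.48],[1,168,32,1,0.6],[1,168,32,2,0.72],[1,168,32,2,0.84],[1,168,32,2,0.96],[1,168,32,2,1.08],[1,168,32,2,1.2],[1,168,32,2,1.32],[1,168,32,2,1.44]]' >/dev/null;  python3 -m crank '[[1,0,0,20,0.12],[1,0,0,40,0.24],[1,0,0,60,0.36],[1,0,0,80,0.48],[1,0,0,100,0.6],[1,0,0,100,0.65],[1,0,0,100,0.65],[1,0,0,100,0.65]]'
python3 - <<'E'
from h import *
go(.4252,-.1342,.30,.245)
C,p,d=shot("wrist","w3");a=proj(C,(.4252,-.1342,.065));print(a,C[0][0,0]);a=a.astype(int)
c=cv2.resize(p[a[1]-40:a[1]+40,a[0]-50:a[0]+50],(800,640)[:2] if 0 else (750,600),interpolation=cv2.INTER_CUBIC);cv2.imwrite("pics/w3c.png",c[...,::-1])
P=cloud(C,d);z=P[...,2];m=np.zeros(z.shape,bool);m[a[1]-40:a[1]+40,a[0]-50:a[0]+50]=1;m&=abs(z-.065)<.004
Q=P[m];print(len(Q),Q.mean(0),Q.min(0),Q.max(0))
E
```

```text
time: 8.63
tool_pos: [0.4249, -0.1345, 0.2986]
tool_rot: [-3.14, 0.002, 0.252]
contact_force: [0.2, -0.4, 0.1]
opening: 0.0917
grip_force: 0.0
t 8.63 at [ 0.4249 -0.1345  0.2986] [-3.14e+00  2.00e-03  2.52e-01] -> d(mm) [ 0.3 -0.2 -1.4] roll 0.007
[322.78707302 251.45492395] 368.77031367154666
246 [ 0.4238281  -0.13446219  0.06434538] [ 0.4182551  -0.13991863  0.06123579] [ 0.42937024 -0.12838481  0.06654874]
```

View pics/w3c.png

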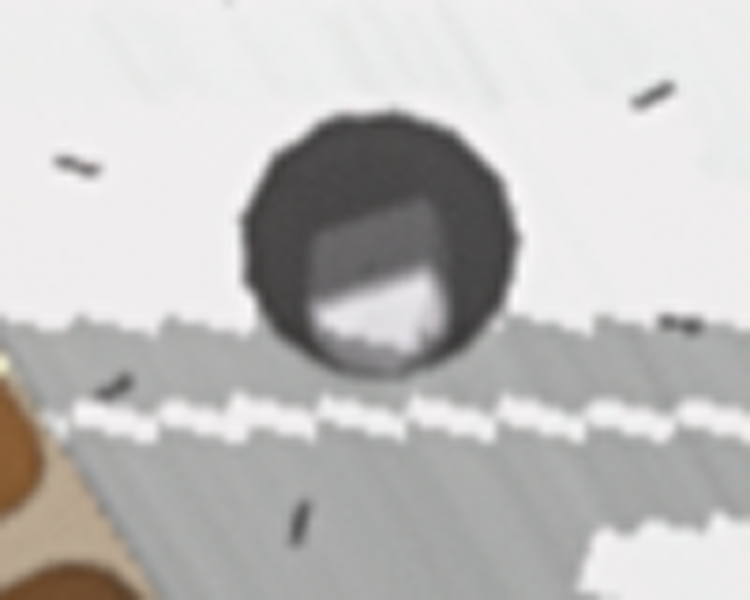

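The crop shows the D-shaft clearly. The flat faces up the image (camera side, tool +x), its end edge running from (312,305) to (428,265). Fitting that edge.

Run:
```python
from h import *
C,p,d=load("w3");g=cv2.cvtColor(p,cv2.COLOR_RGB2GRAY).astype(float)
for name,r0,r1,z,sg in(("end",244,254,.065,1),("base",234,243,.047,1)):
    pts=[]
    for u in range(315,329):
        col=cv2.GaussianBlur(g,(3,3),.7)[r0:r1,u];gr=np.clip(np.diff(col)*sg,0,None)**2
        pts.append((u,r0+.5+(gr*np.arange(len(gr))).sum()/gr.sum()))
    vx,vy,x0,y0=cv2.fitLine(np.float32(pts),cv2.DIST_HUBER,0,.01,.01).ravel()
    A=onz(C,(x0-5*vx,y0-5*vy),z);B=onz(C,(x0+5*vx,y0+5*vy),z);e=(B-A)[:2];an=np.degrees(np.arctan2(e[1],e[0]))
    print(name,np.round([q[1] for q in pts],1),"edge deg",an,"flat normal",an-90,an+90,A,B)
# knob from wrist w1 and w3 (bar top)
for n in("w1","scene0"):
    C,p,d=load(n);P=cloud(C,d);z=P[...,2];m=(abs(z-.035)<.004)&(abs(P[...,0]-.3527)<.03)&(abs(P[...,1]+.241)<.03)
    print(n,cv2.minAreaRect((P[m][:,:2]*1000).astype(np.float32)),P[m].mean(0))
    m=(z>.014)&(z<.04)&(abs(P[...,0]-.3527)<.03)&(abs(P[...,1]+.241)<.03);print(cv2.minEnclosingCircle((P[m][:,:2]*1000).astype(np.float32)))
go(.353,-.2415,.36,.245)
```

```text
end [250.8 250.6 250.3 250.  249.6 249.2 248.9 248.7 248.3 248.  247.7 247.4
 247.  246.8] edge deg -56.957055965709955 flat normal -146.95705596570997 33.042944034290045 [ 0.42463213 -0.1299138   0.065     ] [ 0.42796532 -0.13503807  0.065     ]
base [241.  240.8 240.5 240.1 239.9 239.5 239.1 238.8 238.5 238.2 237.9 237.6
 237.3 237.2] edge deg -57.21178144376408 flat normal -147.2117814437641 32.78821855623592 [ 0.42532125 -0.12944908  0.047     ] [ 0.42888124 -0.13497561  0.047     ]
w1 ((351.8446350097656, -241.37132263183594), (37.7787971496582, 13.000675201416016), 8.941225051879883) [ 0.35197695 -0.2401336   0.03518967]
((352.1665344238281, -242.2885284423828), 23.24036979675293)
scene0 ((352.9416198730469, -241.6886444091797), (37.21826171875, 13.804757118225098), 14.035811424255371) [ 0.35278731 -0.24087441  0.03506134]
((351.9042053222656, -242.288330078125), 23.091087341308594)
t 8.68 at [ 0.4251 -0.1346  0.2991] [-3.141e+00  1.000e-03  2.520e-01] -> d(mm) [-96.5  85.6 -60.9] roll 0.007
```

```bash
python3 -m crank '[[1,-32,28,0,0],[1,-64,56,0,0],[1,-90,80,0,0],[1,-96.5,85.5,0,0],[1,-96.5,85.5,0,0],[1,-96.5,85.5,0,0]]'
python3 - <<'E'
from h import *
C,p,d=shot("wrist","w4");P=cloud(C,d);z=P[...,2]
near=(np.hypot(P[...,0]-.3525,P[...,1]+.2415)<.03)
m=near&(abs(z-.036)<.004);r=cv2.minAreaRect((P[m][:,:2]*1000).astype(np.float32));print(m.sum(),r,P[m].mean(0))
# PCA
Q=P[m][:,:2]-P[m][:,:2].mean(0);u,s,v=np.linalg.svd(Q,full_matrices=False);print("pca",np.degrees(np.arctan2(v[0,1],v[0,0])))
hsv=cv2.cvtColor(p,cv2.COLOR_RGB2HSV);w=m&(hsv[...,2]>130)&(hsv[...,1]<70);print("white",w.sum(),P[w].mean(0) if w.any() else 0)
m2=near&(z>.012)&(z<.03);print("skirt",cv2.minEnclosingCircle((P[m2|m][:,:2]*1000).astype(np.float32)))
a=proj(C,(.3525,-.2415,.03)).astype(int);print(a)
cv2.imwrite("pics/w4c.png",cv2.resize(p[a[1]-60:a[1]+60,a[0]-80:a[0]+80],(640,480),interpolation=cv2.INTER_CUBIC)[...,::-1])
go(.353,-.2415,.204,.2)
E
```

```text
time: 9.18
tool_pos: [0.3528, -0.2414, 0.2998]
tool_rot: [3.141, -0.001, 0.249]
contact_force: [-0.5, 0.9, -0.2]
opening: 0.0916
grip_force: 0.0
880 ((351.1632080078125, -242.1087188720703), (37.8819465637207, 11.96944522857666), 9.755547523498535) [ 0.35184263 -0.24190989  0.03545826]
pca -170.2312008879003
white 70 [ 0.3610263  -0.24029196  0.03609608]
skirt ((350.7941589355469, -242.19898986816406), 21.98027229309082)
[322 236]
t 9.23 at [ 0.3531 -0.2408  0.2997] [-3.142e+00 -1.000e-03  2.500e-01] -> d(mm) [-0.3  0.6 95.7] roll 0.05
```

View pics/w4c.png

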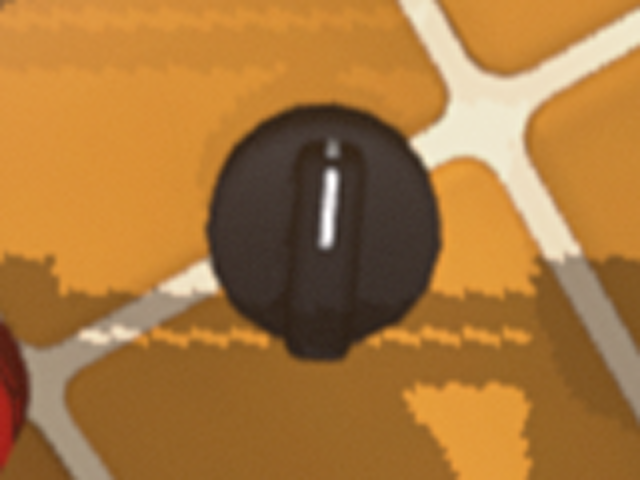

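The black knob is at (325,225) in the crop with its pointer towards tool +x, yaw 9.8°. A red knob at the left edge is within reach of fully open fingers, so I half-close them before descending onto the bar.

```bash
python3 -c "
from h import *
go(.351,-.242,.2005,.171)"
python3 -m crank '[[-0.2,-2.5,0.5,20,0.05],[-0.2,-2.5,0.5,30,0.08],[-0.2,-2.5,0.5,40,0.08],[-0.2,-2.5,0.5,50,0.08],[-0.2,-2.5,0.5,65,0.08],[-0.2,-2.5,0.5,80,0.08],[-0.2,-2.5,0.5,90,0.08],[-0.2,-2.5,0.5,97,0.08],[-0.2,-2.5,0.5,98.5,0.08],[-0.2,-2.5,0.5,98.5,0.08],[-0.2,-2.5,0.5,98.5,0.08]]' 25; python3 -c "
from h import *
go(.351,-.242,.2005,.171)"
```

```text
t 9.23 at [ 0.3531 -0.2408  0.2997] [-3.142e+00 -1.000e-03  2.500e-01] -> d(mm) [-2.4  0.6 99.2] roll 0.079
time: 10.15
tool_pos: [0.351, -0.2422, 0.2014]
tool_rot: [3.141, -0.001, 0.171]
contact_force: [0.1, -0.0, 0.6]
opening: 0.0369
grip_force: 0.0
t 10.15 at [ 0.351  -0.2422  0.2014] [ 3.141e+00 -1.000e-03  1.710e-01] -> d(mm) [ 0.  -0.2  0.9] roll -0.0
```

```bash
python3 -m crank '[[-1,0,0,0.5,0],[-1,0,0,0.5,0],[-1,0,0,0.5,0],[-1,0,0,0.5,0],[-1,0,0,0.5,0],[-1,0,0,0.5,0],[-1,0,0,0.5,0],[-1,0,0,0.5,0]]' 25; python3 -m crank '[[-1,0,0,-20,0],[-1,0,0,-60,0],[-1,0,0,-90,0],[-1,0,0,-90,0],[-1,0,0,-90,0]]'; python3 -c "
from h import *
go(.4247,-.1340,.29,.576)"
```

```text
time: 10.82
tool_pos: [0.3506, -0.2425, 0.2007]
tool_rot: [3.141, -0.0, 0.17]
contact_force: [-0.5, -0.0, 4.2]
opening: 0.0115
grip_force: 25.0
time: 11.23
tool_pos: [0.3508, -0.2426, 0.2917]
tool_rot: [3.139, -0.002, 0.17]
contact_force: [-0.5, -0.2, -0.9]
opening: 0.012
grip_force: 25.0
t 11.23 at [ 0.3508 -0.2426  0.2917] [ 3.139e+00 -2.000e-03  1.700e-01] -> d(mm) [ 91.2 -94.5   1.7] roll -0.406
```

```bash
python3 -m crank '[[-1,20,-20,0,-0.1],[-1,42,-43,0,-0.2],[-1,65,-66,0,-0.3],[-1,85,-88,0,-0.4],[-1,91.2,-94.5,0,-0.406],[-1,91.2,-94.5,5,-0.406],[-1,91.2,-94.5,12,-0.406],[-1,91.2,-94.5,16,-0.406],[-1,91.2,-94.5,16,-0.406],[-1,91.2,-94.5,16,-0.406]]'
python3 - <<'E'
from h import *
go(.4247,-.1340,.27,.576)
C,p,d=shot("wrist","w5");P=cloud(C,d);z=P[...,2]
s=telemetry.observe();t=s["tool_pos"]
near=np.hypot(P[...,0]-t[0],P[...,1]-t[1])<.03
m=near&(abs(z-(t[2]-.2007+.02))<.004);Q=P[m][:,:2]*1000;print("skirt top",len(Q),cv2.minEnclosingCircle(Q.astype(np.float32)),Q.min(0),Q.max(0))
E
```

```text
time: 12.07
tool_pos: [0.4239, -0.1347, 0.2738]
tool_rot: [-3.14, 0.001, 0.573]
contact_force: [-0.7, 0.3, -0.4]
opening: 0.0119
grip_force: 25.0
t 12.07 at [ 0.4239 -0.1347  0.2738] [-3.14e+00  1.00e-03  5.73e-01] -> d(mm) [ 1.1 -0.2  3.8] roll -0.003
skirt top 1539 ((427.72735595703125, -131.00050354003906), 20.975936889648438) [ 416.27086869 -148.57135661] [ 445.38623632 -112.01682283]
```

```bash
python3 - <<'E'
from h import *
C,p,d=load("w5");P=cloud(C,d);z=P[...,2];t=np.array([.4239,-.1347,.2738])
m=(np.hypot(P[...,0]-t[0],P[...,1]-t[1])<.03)&(abs(z-.0931)<.004);Q=(P[m][:,:2]-t[:2])*1000
x=Q@[np.cos(.573),np.sin(.573)];y=Q@[np.sin(.573),-np.cos(.573)];print(np.percentile(x,[99.5,100]),np.percentile(y,[0,.5,99.5,100]))
E
python3 -m crank '[[-1,1,-0.3,3,0],[-1,1,-0.3,6,0],[-1,1,-0.3,8,0],[-1,1,-0.3,10,0],[-1,1,-0.3,12,0],[-1,1,-0.3,12,0],[-1,1,-0.3,12,0]]';python3 -c "
from h import *
go(.4247,-.1340,.262,.576);print(telemetry.observe()['torque'])"
```

```text
[22.14702549 22.51335448] [-22.00918609 -21.05163113  19.09594718  19.94200919]
time: 12.7
tool_pos: [0.4252, -0.1332, 0.2627]
tool_rot: [3.141, 0.0, 0.576]
contact_force: [-1.7, -1.3, 3.4]
opening: 0.0116
grip_force: 25.0
t 12.7 at [ 0.4252 -0.1332  0.2627] [3.141 0.    0.576] -> d(mm) [-0.8  0.4  0.7] roll -0.0
[-0.38300303  0.42123484 -0.01551918]
```

Partly engaged, with a sideways reaction along tool −x. I ease back 0.8 mm and continue down.

```bash
python3 -m crank '[[-1,-0.8,0.3,0,0],[-1,-0.8,0.3,0,0],[-1,-0.8,0.3,1.5,0],[-1,-0.8,0.3,3,0],[-1,-0.8,0.3,3,0],[-1,-0.8,0.3,3,0]]';python3 -c "
from h import *
go(.4247,-.1340,.252,.576);print(telemetry.observe()['torque'])"
```

```text
time: 13.2
tool_pos: [0.4246, -0.1339, 0.2592]
tool_rot: [-3.141, 0.0, 0.576]
contact_force: [0.6, -2.6, -1.6]
opening: 0.0121
grip_force: 25.0
t 13.2 at [ 0.4246 -0.1339  0.2592] [-3.141  0.     0.576] -> d(mm) [-0.   0.1  7.2] roll -0.0
[-0.68199675  0.20584746  0.0825146 ]
```

```bash
python3 -m crank '[[-1,0,0.4,1.5,0],[-1,0,0.4,3,0],[-1,0,0.4,4.5,0],[-1,0,0.4,6,0],[-1,0,0.4,6,0],[-1,0,0.4,6,0]]';python3 -c "
from h import *
go(.4247,-.1340,.252,.576);print(telemetry.observe()['torque'])"
```

```text
time: 13.7
tool_pos: [0.4248, -0.1341, 0.2532]
tool_rot: [-3.141, 0.0, 0.576]
contact_force: [-0.9, -2.9, -2.1]
opening: 0.012
grip_force: 25.0
t 13.7 at [ 0.4248 -0.1341  0.2532] [-3.141  0.     0.576] -> d(mm) [-0.  -0.1  1.2] roll -0.0
[-0.65089     0.34219323 -0.01625927]
```

```bash
python3 -m crank '[[-1,0,0.5,1,0],[-1,0,0.5,2,0],[-1,0,0.5,3,0],[-1,0,0.5,4,0],[-1,0,0.5,5,0],[-1,0,0.5,5,0],[-1,0,0.5,5,0]]' 35;python3 -c "
from h import *
go(.4247,-.1340,.2475,.576);print(telemetry.observe()['torque'])"
```

```text
time: 14.28
tool_pos: [0.425, -0.1344, 0.2486]
tool_rot: [-3.141, 0.0, 0.576]
contact_force: [-3.7, -0.9, 5.6]
opening: 0.0118
grip_force: 35.0
t 14.28 at [ 0.425  -0.1344  0.2486] [-3.141  0.     0.576] -> d(mm) [-0.  -0.5  1.1] roll -0.0
[-0.26519452  0.8241119   0.00857855]
```

```bash
python3 -m crank '[[-1,-0.5,0.3,1,0],[-1,-0.5,0.3,2,0],[-1,-0.5,0.3,2.5,0],[-1,-0.5,0.3,2.5,0],[-1,-0.5,0.3,2.5,0],[-1,-0.5,0.3,2.5,0]]';python3 -c "
from h import *
go(.4247,-.1340,.2475,.576);print(telemetry.observe()['torque'])"
```

```text
time: 14.78
tool_pos: [0.4249, -0.1347, 0.2472]
tool_rot: [3.141, -0.001, 0.576]
contact_force: [-4.6, 2.1, 17.9]
opening: 0.0116
grip_force: 35.0
t 14.78 at [ 0.4249 -0.1347  0.2472] [ 3.141e+00 -1.000e-03  5.760e-01] -> d(mm) [ 0.2 -0.7 -0.3] roll -0.0
[0.39756153 1.15347797 0.0459463 ]
```

The force rises to 18 N at the expected depth, so it's at the hard stop. I'll check knob height, centre and angle, and the pan and probe, by numbers.

Run:
```python
from h import *
C,p,d=shot("wrist","w6");P=cloud(C,d);z=P[...,2];t=telemetry.observe()["tool_pos"]
m=(np.hypot(P[...,0]-t[0],P[...,1]-t[1])<.024)&(z>.055)&(z<.075);Q=P[m];x=(Q[:,:2]-t[:2])@[np.cos(.576),np.sin(.576)]
k=(x>.008)&(x<.02);print("skirt z",np.percentile(Q[k,2],[10,50,90]),"xmax",np.percentile(x,[99.5,100]))
m=(np.hypot(P[...,0]-t[0],P[...,1]-t[1])<.06)&(np.hypot(P[...,0]-t[0],P[...,1]-t[1])>.03)&(abs(z-.045)<.01);print("strip z",np.median(P[m][:,2]))
C,p,d=shot("side","s8");P=cloud(C,d);z=P[...,2]
m=(np.hypot(P[...,0]-.519,P[...,1]+.2764)<.03)&(z>.13)&(z<.2);print("probe above rim",m.sum(),P[m].mean(0),P[m].max(0))
m=(z>.117)&(z<.126);Q=P[m];Q=Q[abs(np.hypot(Q[:,0]-.5693,Q[:,1]+.2277)-.07)<.008]
A=np.c_[2*Q[:,:2],np.ones(len(Q))];x=np.linalg.lstsq(A,(Q[:,:2]**2).sum(1),rcond=None)[0];print("rim",x[:2],len(Q))
print(telemetry.observe()["contact_force"])
```

```text
skirt z [0.06224038 0.06630702 0.07154447] xmax [0.02257607 0.02284355]
strip z 0.0449776814921965
probe above rim 246 [ 0.51901105 -0.27328743  0.14958866] [ 0.5368194  -0.25676223  0.17096345]
rim [ 0.5684778  -0.22605835] 419
[-4.95455866  2.53977413 17.8142188 ]
```

Skirt top is at 66–67 mm, as it should be when home and fully pressed. The probe is on the rim and the pan is in place. Handing in.

```bash
python3 -c "
from cell import ticket
print(ticket.hand_in())"
```

```text
the job is handed in; nothing more can be done
None
```

I handed the job in at about 15 s: the probe is clipped on the pan's rim with its needle inside and the pan still on its ring, and the gripper is holding the knob home and pressed to the shaft's stop; the hand-in returned no verdict.

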